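# Lens case check at the microscope bench

### The arm

A 6-joint arm with a two-finger parallel gripper is mounted at the origin on the work surface. World frame = base frame: x ahead of the robot, y to its left, z up, the work surface at z = 0. Lengths are in mm, angles in rad, forces in N, time in s.
With the tool pointing down it reaches from about 300 to 850 mm from the base axis. Payload 5.4 kg.
Tool frame: the origin (TCP) lies at the very end of the fingers, on their centre line; the grasp point (between the pads) lies 19 mm behind it; z points along the fingers, x is the direction in which the jaws open and shut, and the axes are right-handed (so a half turn about z gives the same grasp; the last joint's range is limited). The gripper opens to 85 mm and grips with 20 to 120 N. Pads are 22 mm wide; open, the fingers measure 114 mm over their backs; the gripper's body (76 mm by 85 mm) begins 54 mm behind the grasp point. The pads swing forward as they close: fully open they stand 13 mm farther back than shut.
Start: joints at [-1.441, 0.158, 1.597, -0, 1.386, -0.21], TCP at [191.623, -542.113, 204.499] pointing down, gripper open.
Joint ranges: [-2.91, 2.91], [-0.94, 2.29], [0.18, 2.7], [-1.29, 4.43], [0.17, 2.64], [-3, 3]. Speed limits (rad/s): [2.57, 2.57, 3.14, 3.14, 3.14, 3.14].

### API

Orientations are given as a unit quaternion [w, x, y, z].
In Python, from workcell import * gives the robot as it stands. The module is installed in compiled form; this text tells all that it offers. Calls block until the motion is done:
- move_ptp(position, orientation): joint-space move of the TCP to a pose.
- move_straight(position, ori=None, v=150): straight line of the TCP; ori=None keeps the orientation; v is the mean speed in mm/s.
- movej(angles): joint-space move.
- command_gripper(opening): finger opening in mm; the grip force is fixed at half the most; returns when the fingers have stopped.
- dwell(seconds).
- solve_ik(position, orientation): joint angles nearest the present ones, or None.
- state(): the state.
- snapshot(name): name is "scene" or "top" or "wrist"; returns the picture (400x640x3 uint8, red, green, blue); there is no depth.
- calibration(name): a dict with "vfov" (degrees; the focal length in pixels is half the picture's height over the tangent of half this angle, whatever the lens; pixels are square), "cx", "cy" (the principal point, pixels), "k1" (the pictures are not rectified: a ray, as slopes to the right and down, at radius r is drawn at 1 + k1 r^2 times it, then the intrinsics apply), "view" (4x4, takes a point from world to camera coordinates). Camera axes: x right, y up, looking along -z (the intrinsics and any distortion apply to the point x, -y, -z); pixel columns grow to the right and rows downward; lengths in mm; the calibration is good to about 2 mm. A picture is of the moment at which its call begins: read the wrist's pose just before it. calibration takes no time and is no camera call; for the wrist camera it gives the pose at the moment of the call.
A pose or a line that the arm cannot do raises MotionError and nothing moves.
- sign_off(): hands the job in, once; it reports no verdict.
The state is a dict: "clock": time; "joint_pos": joint angles; "joint_vel": joint speeds; "joint_efforts": joint torques, N m; "eef_pos": TCP position; "orientation": TCP orientation; "wrist_force": force on the tool from outside, world axes, zero at the start; "ft_torque": the same for the moment, N m; "finger_gap": finger opening in mm.
Only numpy, scipy, OpenCV 4.12 (cv2) and the standard library are available. Lean on these libraries where they do the work, as an engineer would, in place of code of your own. Each camera call takes 0.05 s, during which the arm holds its last target. There are 200 camera calls.

### The job

Open the grey lens case and check it against its layout: the row next to the hinge is for round lens barrels, the row next to the handle for square filter cubes only. Take out the one barrel that is packed in the cubes' row and stand it upright in the open spares tray with the spare already there; leave the other parts in their pockets and everything else on the bench where it is. Then shut the lid fully and swing the hold-down arm at the case's side over, so that it lies down on the lid.

Things in the scene. Friction and masses are not known exactly. Their poses are not given: they have to be found in the camera images.
- case: grey lens case fixed to the bench, outside 160 (x) x 190 (y) x 60 mm tall without lid, walls and floor 5 mm; origin at the centre of its underside, z up. Its +x points from the handle side to the hinge side, +y to the left seen from the handle side. Six pockets in two rows. A bracket for the hold-down arm stands on the -y side, out to y = -120 mm, 95 mm high.
- near_row (a point): middle pocket's centre, at deck height, of the near row (handle side, case x = -30 mm), for square cubes only. Foam deck top 13 mm above the bench; square pockets 30 x 30 mm, 8 mm deep, at case y = -52, 0, +52 mm. The layout (squares here, discs in the far row) is also drawn inside the lid
- far_row (a point): the same point of the far row (hinge side, case x = +30 mm), for round barrels only; its three pockets are like those of the near row
- lid (a joint): lid angle: 0 = shut, grows as the lid opens, stop at 1.7 rad. The hinge is stiff: the lid stays at whatever angle it is left (about 3 N at the bar moves it)
- lid_hinge (a point): point on the lid's hinge line (the middle of the far rim, case x = +80 mm, y = 0, z = 60.5 mm); the hinge line runs along the case's y
- lid_bar (a point): middle of the lid's carry handle: a round steel bar, 10 mm thick, 100 mm long, parallel to the hinge line, held 38 mm in front of the lid's near edge by a post at each end (33 mm clear between bar and lid). Lid shut: 64.5 mm above the bench, 198 mm before the hinge line and 4 mm above it. Lid panel 8 mm thick
- clamp (a joint): hold-down arm angle: 0 = lying level over the lid, its rubber foot (at most 1 mm short of touching) on the lid; grows as it swings up; 1.57 upright; starts leaning outwards (case -y) on its stop at 2.15. Only its weight (150 g) moves it: past upright it falls to the side it leans to. It cannot pass through the lid
- clamp_pivot (a point): pivot of the hold-down arm, on the case's -y side (case x = 0, y = -112 mm, z = 85 mm); the pivot axis runs along the case's x
- clamp_tip (a point): centre of the black ball, 24 mm diameter, at the end of the hold-down arm, 87 mm from the pivot; the arm is a steel rod 12 mm thick
- tray: open aluminium spares tray fixed to the bench, outside 130 (x) x 160 (y) x 22 mm tall, walls and floor 4 mm thick; origin at the centre of its underside; one spare barrel stands in its -y half, the +y half is free
- spare: round lens barrel standing lens-up: 26 mm diameter straight body for the lower 38 mm, tapering to 16 mm diameter at the top, 48 mm tall, about 90 g, bare metal; origin at the centre of its foot; it already stands in the tray and stays there
- objective_1: round bare-metal lens barrel standing lens-up: 26 mm diameter for the lower 38 mm, tapering to 16 mm at the top, 48 mm tall, about 90 g; origin at the centre of its foot. The four (objective_1 to 4) are identical and shuffled: three stand in the case's far row and one, any of them, wrongly in its near row
- objective_2: round bare-metal lens barrel standing lens-up: 26 mm diameter for the lower 38 mm, tapering to 16 mm at the top, 48 mm tall, about 90 g; origin at the centre of its foot. The four (objective_1 to 4) are identical and shuffled: three stand in the case's far row and one, any of them, wrongly in its near row
- objective_3: round bare-metal lens barrel standing lens-up: 26 mm diameter for the lower 38 mm, tapering to 16 mm at the top, 48 mm tall, about 90 g; origin at the centre of its foot. The four (objective_1 to 4) are identical and shuffled: three stand in the case's far row and one, any of them, wrongly in its near row
- objective_4: round bare-metal lens barrel standing lens-up: 26 mm diameter for the lower 38 mm, tapering to 16 mm at the top, 48 mm tall, about 90 g; origin at the centre of its foot. The four (objective_1 to 4) are identical and shuffled: three stand in the case's far row and one, any of them, wrongly in its near row
- cube_1: square black filter cube in the near row of the case: 26 x 26 mm, 36 mm tall, about 60 g; origin at the centre of its underside
- cube_2: square black filter cube in the near row of the case: 26 x 26 mm, 36 mm tall, about 60 g; origin at the centre of its underside
- wellplate: pale well plate lying flat, 86 x 128 x 14 mm, bystander; origin at the centre of its underside
- dishes: two stacked white dishes, 90 mm diameter, 29 mm tall, bystander; origin under the centre
- reagent: amber bottle 60 mm diameter, 130 mm tall, bystander; origin under the centre
- tipbox: grey box with a cream top, 87 x 122 x 68 mm, bystander; origin under the centre
- pen: black pen with cream cap lying on the bench, 135 mm long, 11 mm thick, bystander; origin near its middle
- eyepiece: black eyepiece standing up, 42 mm diameter, 50 mm tall, bystander; origin under the centre
Not all that is in view belongs to the job. There is more than one size of the tray; the one meant has the size given above. Leave any green look-alike of the spare alone.

How it is judged:
By the outcome, as a careful person would: the job done as asked, in the order asked, and still so for the second after the job is handed in, with the robot touching nothing.
It also fails if it takes over 72 s, if anything falls off the work surface, if the arm or the gripper's body presses on something with over 40 N, if the wrist force passes 120 N, or if a joint passes its speed limit or range.

## Working session

There is one attempt and no reset: what is moved stays moved. The work goes in short steps, each a Python script; the robot and the scene stay as the last script left them, time stands still between calls to the robot, and variables do not carry over. Pictures are saved under pics/ and viewed, about 8 in all and at most 12, crops included, and the job is handed in when it is done.

```bash
mkdir -p pics
cat > h.py <<'E'
from workcell import *
import numpy as np, cv2
from scipy.spatial.transform import Rotation as R
def save(n,im): cv2.imwrite('pics/'+n+'.png',cv2.cvtColor(im,cv2.COLOR_RGB2BGR))
def K(c):
    f=200/np.tan(np.radians(c['vfov'])/2); return np.array([[f,0,c['cx']],[0,f,c['cy']],[0,0,1.]])
def ray(c,uv):
    k=K(c); d=np.array([c['k1'],0,0,0,0.])
    p=cv2.undistortPoints(np.array([[uv]],float),k,d)[0,0]
    V=np.array(c['view']); Rm=V[:3,:3]; o=-Rm.T@V[:3,3]
    return o, Rm.T@np.array([p[0],-p[1],-1.])
def onplane(c,uv,z):
    o,d=ray(c,uv); return o+d*(z-o[2])/d[2]
def proj(c,P):
    V=np.array(c['view']); q=V[:3,:3]@np.array(P,float)+V[:3,3]; x,y=q[0]/-q[2],-q[1]/-q[2]
    s=1+c['k1']*(x*x+y*y); k=K(c); return k[0,0]*x*s+c['cx'],k[1,1]*y*s+c['cy']
E
python3 - <<'E'
from h import *
for n in("scene","top"):
    im=snapshot(n); save(n+'0',im); c=calibration(n); print(n,{k:c[k] for k in('vfov','cx','cy','k1')},np.round(c['view'],3).tolist())
print(state())
E
```

```text
scene {'vfov': 46.03528230613084, 'cx': 316.1542482041865, 'cy': 202.37938112619972, 'k1': -0.034820508200707485} [[0.573, 0.819, 0.022, -291.868], [-0.429, 0.277, 0.86, 136.713], [0.698, -0.502, 0.511, -1715.42], [0.0, 0.0, 0.0, 1.0]]
top {'vfov': 54.38908735603444, 'cx': 317.32544212477814, 'cy': 200.50684103219905, 'k1': -0.09073394820540062} [[0.013, -1.0, -0.004, 0.516], [0.994, 0.012, 0.107, -503.737], [-0.107, -0.006, 0.994, -1215.038], [0.0, 0.0, 0.0, 1.0]]
{'clock': 0.1, 'joint_pos': array([-1.44107094e+00,  1.59034559e-01,  1.59812857e+00,  1.78773523e-05,
        1.38624036e+00, -2.10113503e-01]), 'joint_vel': array([-0.00214372, -0.0013983 , -0.00325063,  0.00134747, -0.00050914,
        0.00085573]), 'joint_efforts': array([-3.99052587e-04, -3.96990180e+01, -3.32338107e+01, -3.21986745e-04,
        4.14454815e-03,  8.77033017e-06]), 'eef_pos': array([ 191.56529275, -541.50296296,  203.57701105]), 'orientation': array([-6.71390614e-04,  8.16495865e-01, -5.77350571e-01, -6.07523696e-04]), 'wrist_force': array([-0.98653446, -1.00774658, -0.74556662]), 'ft_torque': array([-0.01578813, -0.00896207, -0.02906379]), 'finger_gap': 85.39725240930328}
```

View pics/top0.png

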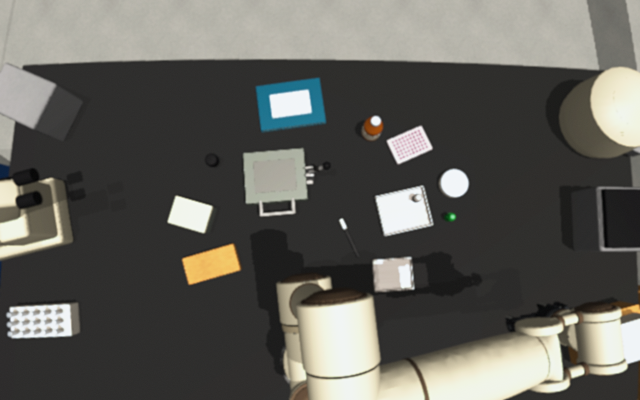

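View pics/scene0.png

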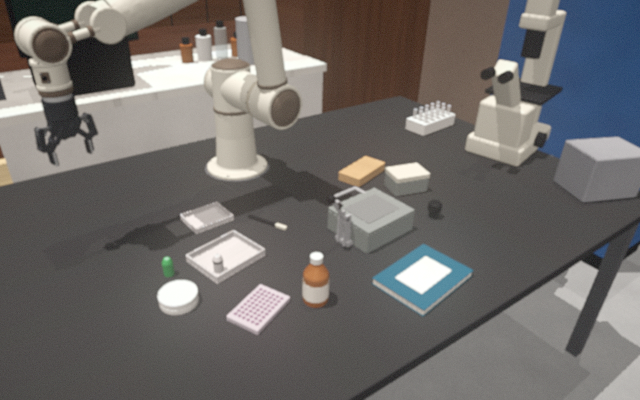

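The top picture shows the case at about (275,176), with its handle bar at (277,207) facing the robot and the hold-down arm at (318,168). There are two trays. The larger, at (404,211), has a barrel in it; the smaller is at (393,273). The green look-alike is at (451,216). The scene view agrees. I'll measure both trays and confirm with a crop.

Run:
```python
from h import *
im=snapshot("top"); c=calibration("top")
crop=im[120:300,220:480]; save('topcrop',cv2.resize(crop,None,fx=3,fy=3,interpolation=cv2.INTER_CUBIC))
g=cv2.cvtColor(im,cv2.COLOR_RGB2GRAY)
m=(g>90).astype(np.uint8)
n,l,s,ce=cv2.connectedComponentsWithStats(m)
for i in range(1,n):
    x,y,w,h,a=s[i]
    if 220<x<470 and 120<y<280 and 150<a<6000:
        cn=cv2.findContours((l==i).astype(np.uint8),0,1)[0][0]
        r=cv2.minAreaRect(cn); b=cv2.boxPoints(r)
        for z in(22,):
            P=np.array([onplane(c,p,z)[:2] for p in b])
            print(np.round(r[0]),a,'ctr',np.round(P.mean(0)),'sides',np.round(np.linalg.norm(P[1]-P[0])),np.round(np.linalg.norm(P[2]-P[1])),'corners',np.round(P).tolist())
for uv in[(277,207),(277,176)]: print(uv,onplane(c,uv,66))
```

```text
[409. 144.] 1110 ctr [ 694. -292.] sides 136.0 93.0 corners [[707.0, -212.0], [765.0, -335.0], [679.0, -371.0], [623.0, -249.0]]
[279. 182.] 3578 ctr [564. 132.] sides 232.0 215.0 corners [[660.0, 259.0], [681.0, 27.0], [468.0, 7.0], [446.0, 233.0]]
[454. 183.] 689 ctr [ 568. -436.] sides 96.0 94.0 corners [[568.0, -369.0], [635.0, -437.0], [568.0, -504.0], [502.0, -435.0]]
[404. 210.] 2174 ctr [ 476. -271.] sides 169.0 137.0 corners [[523.0, -174.0], [563.0, -339.0], [429.0, -367.0], [391.0, -204.0]]
[393. 274.] 1303 ctr [ 274. -235.] sides 127.0 105.0 corners [[320.0, -167.0], [332.0, -294.0], [227.0, -303.0], [216.0, -177.0]]
(277, 207) [477.79702338 130.91415954  66.        ]
(277, 176) [574.76117387 133.27293938  66.        ]
```

View pics/topcrop.png

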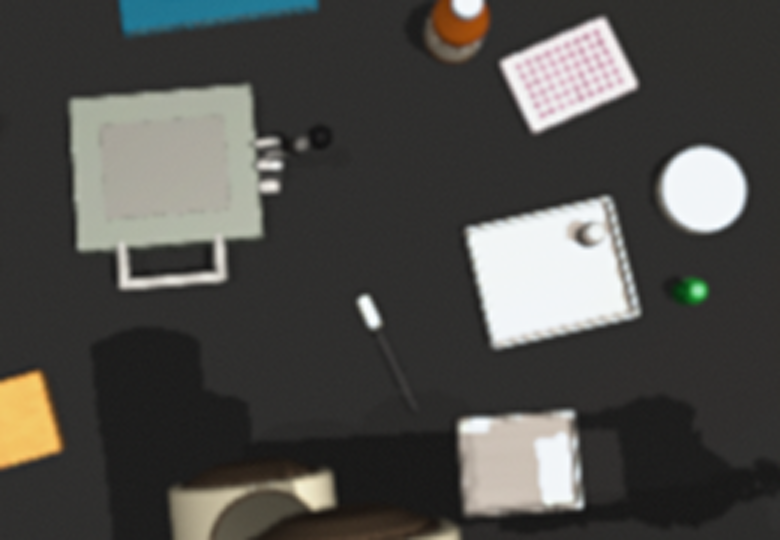

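The larger tray, at px (404,211), measures about 134×166 mm and holds the barrel in its -y half, so it is the one meant. The smaller one, at (393,273), is only about 101×122. Next I compute the case pose from the lid corners, then take a close look from above the bar.

Run:
```python
from h import *
c=calibration("top")
f=lambda u,v:(220+(u+.5)/3-.5,120+(v+.5)/3-.5)
L=[onplane(c,f(*p),68) for p in[(70,98),(252,85),(262,237),(78,250)]]
B=[onplane(c,f(*p),69.5) for p in[(120,285),(225,279)]]
print(np.round(L),np.round(B))
L=np.array(L); e=(L[0]-L[1]+L[3]-L[2]); yaw=np.arctan2(-e[0],e[1]); print('yaw',yaw,'ctr',L.mean(0), np.arctan2(-(B[0]-B[1])[0],(B[0]-B[1])[1]))
hinge=(L[0]+L[1])/2; print('hinge',hinge, 'bar',np.mean(B,0),np.linalg.norm(hinge[:2]-np.mean(B,0)[:2]))
print('spare', onplane(c,f(592,231),48+4), 'ball',onplane(c,f(319,137),158))
u=np.array([np.cos(yaw),np.sin(yaw)])
p=np.mean(B,0)[:2]-60*u
# tool: x axis along case +x, z down
Rt=np.column_stack([[u[0],u[1],0],[u[1],-u[0],0],[0,0,-1]])
for s in(1,-1):
    M=Rt@np.diag([s,s,1]); q=R.from_matrix(M).as_quat(scalar_first=True); print(s,q,solve_ik([p[0],p[1],260],q))
print(calibration("wrist")['view'],calibration("wrist")['vfov'])
```

```text
[[649. 242.  68.]
 [664.  52.  68.]
 [505.  39.  68.]
 [489. 228.  68.]] [[453. 183.  70.]
 [461.  76.  70.]]
yaw 0.08249566495850336 ctr [576.6210889  140.15178884  68.        ] 0.07023281056518471
hinge [656.54108364 146.89734232  68.        ] bar [456.90715957 129.59982488  69.5       ] 200.3819047480392
spare [ 517.01525649 -306.56318232   52.        ] ball [591.89062702 -17.60952293 158.        ]
1 [0.         0.99914943 0.04123614 0.        ] [ 1.19535900e-02 -3.09700713e-01  1.92965573e+00 -4.44089210e-16
  1.52163763e+00 -7.05420750e-02]
-1 [ 0.         -0.04123614  0.99914943  0.        ] None
[[ 3.34165102e-01 -9.42513574e-01 -1.35911244e-03 -5.74571313e+02]
 [ 9.07499675e-01  3.22139767e-01 -2.69574314e-01  3.46751761e+01]
 [ 2.54515274e-01  8.88489340e-02  9.62978630e-01 -3.77137080e+02]
 [ 0.00000000e+00  0.00000000e+00  0.00000000e+00  1.00000000e+00]] 64.0382767990366
```

```bash
cat >> h.py <<'E'
C0=np.array([576.6,140.2,0]); yaw=0.082
def Rz(a): return R.from_euler('z',a).as_matrix()
def case(p): return C0+Rz(yaw)@np.array(p,float)
def down(a,tilt=0):  # tool x along yaw a, z down; tilt about case y
    M=Rz(a)@R.from_euler('y',tilt).as_matrix()@np.diag([1,-1,-1]); return R.from_matrix(M).as_quat(scalar_first=True)
E
python3 - <<'E'
from h import *
move_ptp(case([-150,0,280]),down(yaw)); command_gripper(32)
c=calibration("wrist"); im=snapshot("wrist"); save('w1',im); print(-np.array(c['view'])[:3,:3].T@np.array(c['view'])[:3,3],state()['eef_pos'],state()['clock'],state()['finger_gap'],state()['wrist_force'])
for y in(-50,50): print(proj(c,case([-118,y,64.5])))
print([proj(c,case([-80,y,68])) for y in(-95,95)])
E
```

```text
[422.03131893 195.88406451 447.98831798] [427.1050974  127.93601798 280.01515316] 3.2917 31.73065169900665 [-0.3497803   0.31024267  0.04287791]
(np.float64(343.62015287910276), np.float64(207.00389010190455))
(np.float64(345.52520454059385), np.float64(125.2227743588275))
[(np.float64(372.7351770502928), np.float64(241.4267362070709)), (np.float64(380.7426015282474), np.float64(84.05764274465021))]
```

View pics/w1.png

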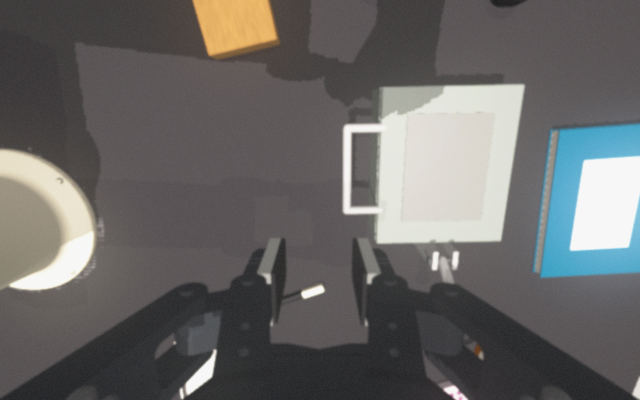

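The bar's ends are at about (347,212) and (348,127), within about 3 px of the prediction. I nudge the case centre slightly, then grip the bar and open the lid.

```bash
sed -i 's/C0=np.array(\[576.6,140.2,0\])/C0=np.array([577.8,138.8,0])/' h.py
cat >> h.py <<'E'
def bar(t,dz=-19): 
    c,s=np.cos(t),np.sin(t); return case([80-198*c+4*s,0,60.5+198*s+4*c+dz])
def swing(ts,v,lim=25):
    for t in ts:
        move_straight(bar(t),v=v); f=np.array(state()['wrist_force']); print(round(t,2),np.round(f,1),round(state()['finger_gap'],1))
        if np.linalg.norm(f)>lim: print('FORCE'); break
E
python3 - <<'E'
from h import *
move_ptp(bar(0,60),down(yaw)); move_straight(bar(0),v=120); print(state()['wrist_force'])
command_gripper(5); s=state(); print(s['finger_gap'],s['wrist_force'],s['clock'])
if 7<s['finger_gap']<13: swing(np.arange(.12,.5,.12),80)
print(state()['clock'])
E
```

```text
[0.72172912 0.07161144 0.47808483]
5.122437865464753 [-0.64079387 -0.02502928 -0.40961642] 5.1583
5.1583
```

Run:
```python
from h import *
print(state()['eef_pos'],bar(0))
a=snapshot("wrist"); b=snapshot("scene")
save('w2',np.hstack([a,cv2.resize(b[150:280,260:450],None,fx=400/130,fy=400/130)])[:, :])
im=cv2.imread('pics/w2.png'); cv2.imwrite('pics/w2.png',im[:, 200:1000] if 0 else cv2.resize(im,(800,int(400*800/im.shape[1]))))
```

```text
[460.44706775 129.15532272  45.8165447 ] [460.19649376 129.13483993  45.5       ]
```

View pics/w2.png

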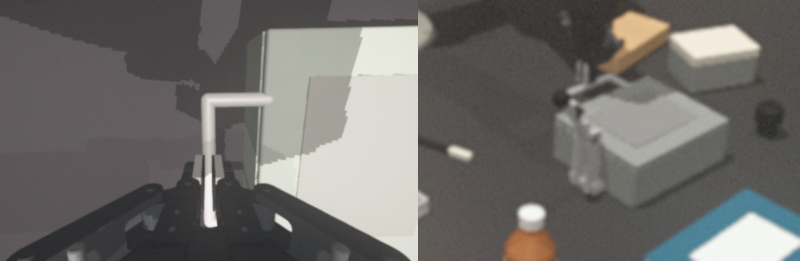

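Run:
```python
from h import *
s=state(); print(s['finger_gap'],s['wrist_force'])
c=calibration("wrist"); im=snapshot("wrist"); save('w3',cv2.resize(im[130:370,220:420],None,fx=2.5,fy=2.5,interpolation=cv2.INTER_CUBIC))
for z in(54.5,64.5,74.5): print(z,proj(c,case([-118,50,z])),proj(c,case([-118,0,z])))
print(proj(c,s['eef_pos']))
```

```text
4.886147440538178 [-0.12260922  0.14365109  0.11519757]
54.5 (np.float64(317.0420527056298), np.float64(147.2488450567303)) (np.float64(317.07594445856597), np.float64(241.00706318433961))
64.5 (np.float64(316.9541545549681), np.float64(149.72289414713543)) (np.float64(316.99715516475635), np.float64(248.8483871276208))
74.5 (np.float64(316.8540782541094), np.float64(152.53951132031384)) (np.float64(316.9083565476469), np.float64(257.6835662156735))
(np.float64(317.5385165900049), np.float64(234.8417900030763))
```

View pics/w3.png

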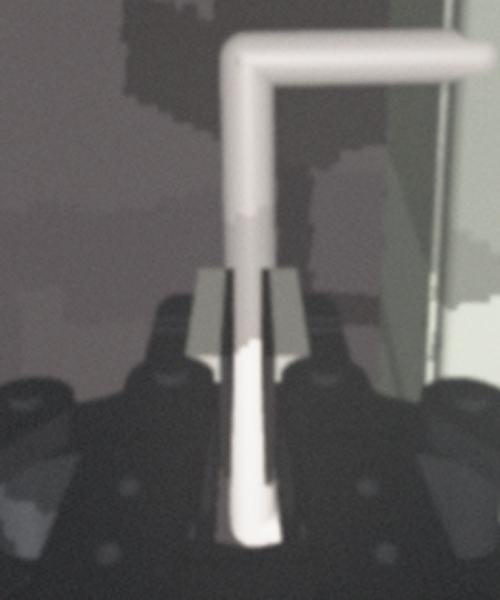

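The bar is centred between the pads, but the gap reads 4.9. I'll close fully and test whether it is gripped.

Run:
```python
from h import *
command_gripper(0); s=state(); print(s['finger_gap'],s['wrist_force'])
swing([.04,.08,.14],60)
print(state()['clock'],state()['eef_pos'])
```

```text
-0.08570060454576335 [0.31432329 0.56221442 0.62583709]
0.04 [ 0.1 -0.3 -1.1] 0.2
0.08 [-0.8  0.9 -0.2] -0.1
0.14 [ 0.4 -0.1 -0.5] 0.1
6.45 [463.28127438 129.34717596  73.73090423]
```

Run:
```python
from h import *
a=snapshot("wrist")[100:380,200:440]; b=snapshot("scene")[160:260,300:430]
a=cv2.resize(a,None,fx=1.7,fy=1.7); b=cv2.resize(b,None,fx=3,fy=3,interpolation=cv2.INTER_CUBIC)
o=np.zeros((476,800,3),np.uint8); o[:a.shape[0],:a.shape[1]]=a; o[:b.shape[0],408:408+b.shape[1]]=b[:, :392]; save('w4',o)
c=calibration("wrist");e=state()['eef_pos']; print([proj(c,case([-118,50,z])) for z in (54.5,64.5,74.5,92)],proj(c,e))
cs=calibration("scene"); print([proj(cs,p) for p in(e,bar(0,0),case([-118,50,64.5]),case([-118,-50,64.5]))])
```

```text
[(np.float64(313.48431635789115), np.float64(141.82856392213216)), (np.float64(313.2013789752662), np.float64(143.63173018941515)), (np.float64(312.88548633291805), np.float64(145.64481754969597)), (np.float64(312.2340873545827), np.float64(149.79563945724462))] (np.float64(317.613813750261), np.float64(234.8666669208916))
[(np.float64(342.9064333848248), np.float64(190.1998458595456)), (np.float64(342.21900501785314), np.float64(192.3575394650863)), (np.float64(354.1750908818493), np.float64(187.50839834581427)), (np.float64(329.782115220367), np.float64(197.40165417461327))]
```

View pics/w4.png

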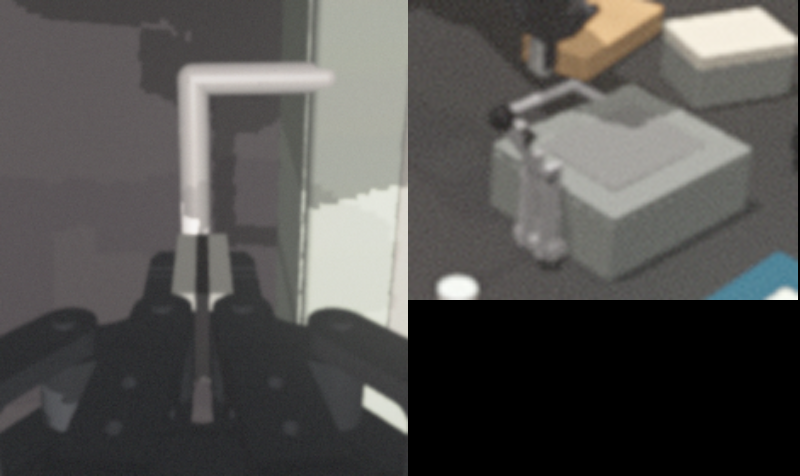

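The lid hasn't moved, and the fingertips are still above the bar (scene crop: tips at about raw (344,184), while the reported TCP projects to (343,190)). So the real fingertips sit about 20 mm or more behind the reported TCP. I'll measure this with a gentle touch of the closed fingers on the bar top (z = 69.5).

Run:
```python
from h import *
b=bar(0,0); move_straight([b[0],b[1],47],v=100); f0=np.array(state()['wrist_force'])
for z in np.arange(45,18,-1.5):
    move_straight([b[0],b[1],z],v=40); s=state(); f=np.array(s['wrist_force'])
    print(round(s['eef_pos'][2],1),np.round(f,1))
    if abs(f[2])>4: break
print(s['clock'])
```

```text
45.4 [ 0.8 -0.3  0.7]
43.7 [ 0.8 -0.1  0.6]
42.5 [-1.6  0.5  3.3]
42.1 [-5.8 -0.6 16.2]
7.9583
```

Contact came at reported z ≈ 42.5, so the real tips are about 27 mm higher than reported. I apply this offset and grip again.

```bash
sed -i 's/dz=-19)/dz=-46)/' h.py
python3 - <<'E'
from h import *
move_straight(bar(0,0),v=150); command_gripper(32); 
for z in (-30,-46):
    move_straight(bar(0,z),v=100); f=np.array(state()['wrist_force']);print(np.round(f,1))
    if np.linalg.norm(f)>8: raise SystemExit
command_gripper(5); s=state(); print(s['finger_gap'],s['wrist_force'],s['clock'])
if s['finger_gap']>7: swing(np.arange(.12,.4,.12),80)
print(state()['clock'])
E
```

```text
[ 0.7 -0.3 -0.1]
[0.2 0.2 0.6]
7.836484784502041 [0.31699995 0.38974643 3.08487441] 9.775
0.12 [ 4.1  1.  -2.3] 7.7
0.24 [ 4.   1.3 -1.7] 7.9
0.36 [-0.2  1.6  0.8] 7.6
11.125
```

Gripped. I continue the swing to about 1.6 rad, then look.

Run:
```python
from h import *
swing(np.append(np.arange(.52,1.55,.16),1.6),140)
s=state(); print(s['clock'],s['eef_pos'])
if np.linalg.norm(s['wrist_force'])<25:
    command_gripper(32); e=np.array(state()['eef_pos']); move_straight(e+[0,0,80],v=200)
    # look pose: back over the near row
    p=case([-60,-20,270]); move_straight(p,v=300)
    c=calibration("wrist"); im=snapshot("wrist"); save('w5',cv2.resize(im,None,fx=1.25,fy=1.25))
    np.save('v5.npy',c['view']); print(state()['clock'])
    for X,n in((-30,'n'),(30,'f')):
        for y in(-52,0,52): print(n,y,np.round(1.25*np.array(proj(c,case([X,y,47]))),0))
```

```text
0.52 [-5.3  1.1  3.6] 7.9
0.68 [-9.3  1.7  8.8] 7.8
0.84 [-13.9   2.4  15. ] 7.7
1.0 [-13.9   3.9  22. ] 7.8
FORCE
12.625 [553.56338307 138.047068   187.32971956]
```

The force is growing purely outward. That fits the inner fingertip touching the lid's edge, so I stop following the grip. Instead I back off a little, release, and push the bar the rest of the way with closed fingers from the robot side.

Run:
```python
from h import *
def F(): f=np.array(state()['wrist_force']); return np.round(f,1)
swing([.84],80); command_gripper(13); print('open',F(),state()['finger_gap'])
e=np.array(state()['eef_pos'])
move_straight(e+[0,0,10],v=80); print(F()); move_straight(e+[0,0,60],v=200); print(F())
u=Rz(yaw)@[1,0,0]
move_straight(e+[0,0,60]-55*u,v=250); command_gripper(0)
# bar at .84: case x~-49, z~211 ; real tip = rep+27
zt=lambda t:60.5+198*np.sin(t)+4*np.cos(t)-22-27
p=case([80-198*np.cos(.84)+3-35,0,zt(.84)]); move_straight(p,v=150); print(F())
for t in(1.0,1.15,1.3,1.45,1.6):
    x=80-198*np.cos(t)+4*np.sin(t)-13
    move_straight(case([x,0,zt(t)]),v=120); print(t,F())
    if np.linalg.norm(F())>25: break
print(state()['clock'])
```

```text
0.84 [-14.9   1.4  15.6] 7.7
open [-5.6  0.   2.3] 13.257025813070422
[-0.6  0.2  0. ]
[-0.4  0.3 -0.7]
[-0.3  0.7  0.5]
1.0 [ 0.3  0.3 -1. ]
1.15 [-0.7 -0.3  0.1]
1.3 [-0.6 -0.3  0.2]
1.45 [0.7 0.5 0.2]
1.6 [ 0.3 -0.7  0. ]
17.4917
```

Run:
```python
from h import *
a=snapshot("wrist"); b=snapshot("scene")[80:280,240:460]
a=cv2.resize(a,None,fx=.65,fy=.65); b=cv2.resize(b,None,fx=1.74,fy=1.74,interpolation=cv2.INTER_CUBIC)
o=np.zeros((350,800,3),np.uint8); o[:a.shape[0],:a.shape[1]]=a; o[:b.shape[0],417:417+b.shape[1]]=b[:, :383]; save('w6',o)
cs=calibration("scene"); f=lambda p:[round(x) for x in (417+1.74*(proj(cs,p)[0]-240),1.74*(proj(cs,p)[1]-80))]
e=state()['eef_pos']; print(e, f(e))
for t in(.84,1.,1.2,1.4,1.6): print(t,f(bar(t,0)))
```

```text
[653.5878839  145.05405212 209.27197056] [687, 162]
0.84 [629, 133]
1.0 [641, 127]
1.2 [658, 125]
1.4 [677, 128]
1.6 [698, 136]
```

View pics/w6.png

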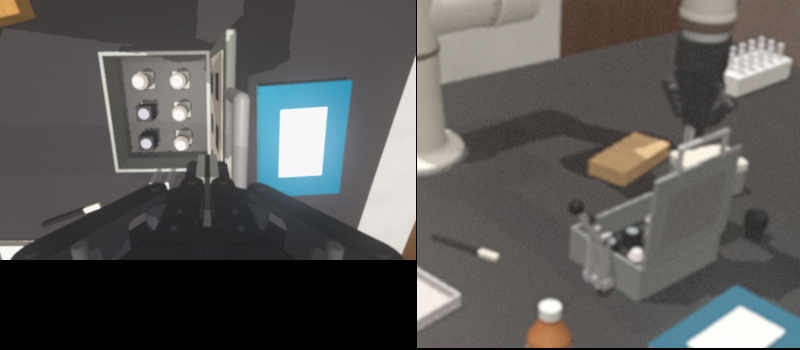

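The lid is open, with the bar centre at about (705,141) in the scene crop, which fits about 1.6 rad. In the wrist view the near row (left column) holds a barrel at (143,80) and black cubes at (146,112) and (149,141). The far row holds three barrels, at (180,80), (180,112) and (181,142). So the misplaced barrel is in the near row's +y pocket. I'll confirm it from closer.

Run:
```python
from h import *
e=np.array(state()['eef_pos']); u=Rz(yaw)@[1,0,0]
move_straight(e-100*u,v=250); move_straight(case([-30,20,170]),v=250); command_gripper(42)
c=calibration("wrist"); im=snapshot("wrist"); np.savez('w7.npz',im=im,**{k:np.array(c[k]) for k in c})
pr=[proj(c,case([X,y,53])) for X in(-30,30) for y in(52,0,-52)]; print(np.round(pr,1),state()['clock'])
save('w7',cv2.resize(im[0:300,200:500],None,fx=2,fy=2,interpolation=cv2.INTER_CUBIC))
print([np.round(proj(c,case([X,y,60])),1) for X in(-80,75) for y in(95,-95)])
```

```text
[[317.5 151.1]
 [317.5 207. ]
 [317.5 257.9]
 [385.  151.1]
 [381.8 207. ]
 [379.  257.9]] 18.9917
[array([257.3, 100.1]), array([267.1, 300.7]), array([444.1, 100.1]), array([423.6, 300.9])]
```

View pics/w7.png

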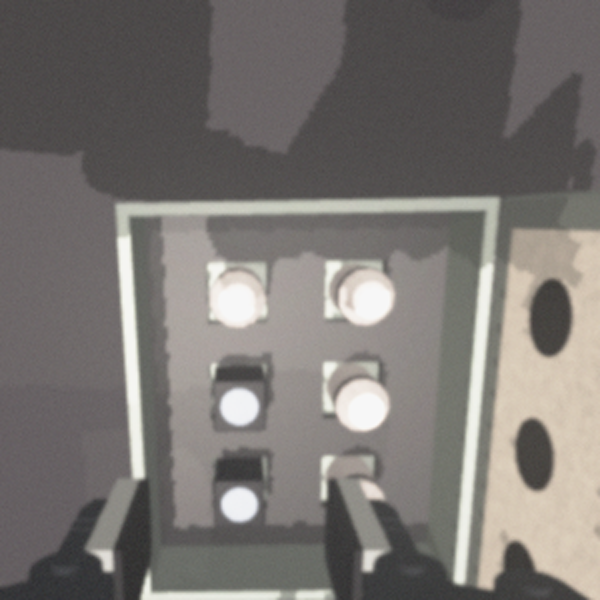

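This confirms the barrel at crop (236,298), raw (318,149), predicted (317.5,151): near row, +y pocket, with two black square cubes beside it. I'll pick it with the jaws along case x.

Run:
```python
from h import *
F=lambda: np.round(state()['wrist_force'],1)
x,y=-30,53.5
move_straight(case([x,y,60]),v=220)
for z in(15,-2,-10):
    move_straight(case([x,y,z]),v=80); print(z,F())
    if np.linalg.norm(F())>10: raise SystemExit('force')
command_gripper(10); s=state(); print(s['finger_gap'],F(),s['clock'])
if s['finger_gap']<18: raise SystemExit('missed')
move_straight(case([x,y,20]),v=60); print(F(),state()['finger_gap'])
move_straight(case([x,y,150]),v=220); print(F(),state()['finger_gap'])
move_straight(case([-120,-60,150]),v=280)
t=np.array([476,-271,0])+Rz(.235)@[0,40,0]
move_ptp(t+[0,0,120],down(.235)); print(F(),state()['finger_gap'],state()['clock'])
c=calibration("wrist"); im=snapshot("wrist"); save('w8',im)
for a in(-65,65):
    for b in(-80,80): print(a,b,np.round(proj(c,np.array([476,-271,22])+Rz(.235)@[a,b,0])))
```

```text
15 [0.1 0.7 0. ]
-2 [ 0.1 -0.1  0.4]
-10 [-0.3 -0.1  0.3]
24.42060083216562 [0.3 0.1 0.4] 21.275
[-0.3  0.8 -0.9] 24.168492732808105
[-0.3 -0.4 -1.2] 24.26508771713224
[-0.6  0.7 -0.7] 24.502632746752525 24.4917
-65 -80 [249. 314.]
-65 80 [238. 146.]
65 -80 [385. 314.]
65 80 [396. 146.]
```

View pics/w8.png

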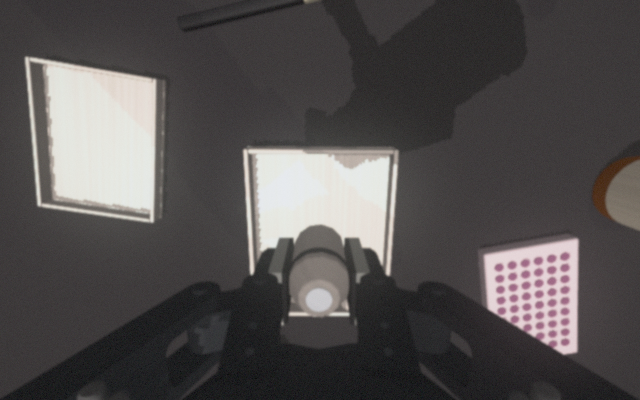

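The barrel is held centred and upright. The tray corners at (245,149) and (397,150) are as predicted within a few mm. Place it.

Run:
```python
from h import *
F=lambda: np.round(state()['wrist_force'],1)
t=np.array([477,-273,0])+Rz(.235)@[0,40,0]
move_straight(t+[0,0,10],v=200)
f0=np.array(state()['wrist_force'])
for z in np.arange(-6,-14,-1.):
    move_straight(t+[0,0,z],v=40); f=np.array(state()['wrist_force'])-f0; print(z,np.round(f,1))
    if f[2]>3: break
command_gripper(42); move_straight(t+[0,0,z+15],v=60); move_straight(t+[0,0,130],v=250)
im=snapshot("wrist"); c=calibration("wrist"); print(state()['clock'],F(),np.round(proj(c,t+[0,0,52])),np.round(proj(c,t+[0,0,4])))
save('w9',cv2.resize(im[130:330,200:440],None,fx=2,fy=2))
```

```text
-6.0 [ 1.   1.8 -0. ]
-7.0 [-0.   0.7 -0.1]
-8.0 [-0.   0.5 -0.4]
-9.0 [ 0.2 -0.2 -0.3]
-10.0 [ 0.3  0.4 -1.1]
-11.0 [-0.8  1.2  4. ]
28.4583 [-0.1  0.1 -0.8] [319. 201.] [319. 187.]
```

View pics/w9.png

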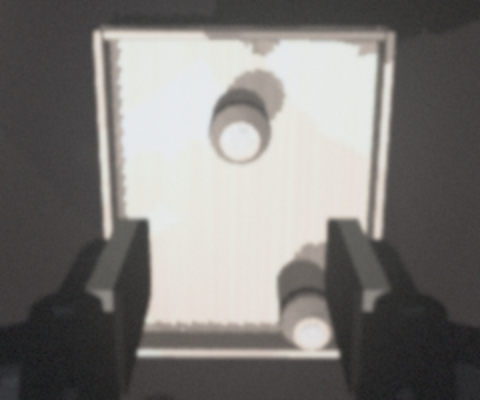

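The barrel stands upright in the +y half and the spare is untouched. Now I shut the lid: closed fingers pull the bar back from behind, then press it down.

```bash
cat >> h.py <<'E'
def F(): return np.round(state()['wrist_force'],1)
def bx(t): c,s=np.cos(t),np.sin(t); return 80-198*c+4*s, 60.5+198*s+4*c
E
python3 - <<'E'
from h import *
q=down(yaw); command_gripper(0)
move_ptp(case([-60,0,300]),q); move_straight(case([132,0,300]),v=300); 
move_straight(case([132,0,bx(1.6)[1]-12-27]),v=200); print(F(),state()['clock'])
for t in np.arange(1.6,.54,-.15):
    x,z=bx(t); move_straight(case([x+17,0,z-12-27]),v=130); print(round(t,2),F())
    if np.linalg.norm(F())>30: raise SystemExit('force')
print(state()['clock'])
e=np.array(state()['eef_pos']); move_straight(e+[3,0,50],v=200)
x,z=bx(.55); move_straight(case([x,0,z+5+20-27]),v=200)
for t in(.55,.45,.35,.25,.15,.07,0.02):
    x,z=bx(t); move_straight(case([x,0,z+5-27]),v=100); print(t,F())
    if np.linalg.norm(F())>30: raise SystemExit('force')
x,z=bx(0)
for d in np.arange(0,-4,-.7):
    move_straight(case([x,0,z+5-27+d]),v=40); print(round(d,1),F(),state()['eef_pos'][2])
    if F()[2]>15: break
print(state()['clock'])
E
```

```text
[ 0.3 -0.1  0.9] 31.7833
1.6 [-1.   0.3 -0.4]
1.45 [-0.2  0.   0.1]
1.3 [1.6 1.  0.3]
1.15 [ 0.4 -0.4 -0.1]
1.0 [ 0.1  0.2 -0.5]
0.85 [ 0.4 -0.1 -0.4]
0.7 [-0.8  0.7 -0.3]
0.55 [-0.1  0.3  0.5]
34.75
0.55 [-0.8  0.4 -0.3]
0.45 [0.2 0.2 0.2]
0.35 [-0.3  0.4  0. ]
0.25 [-0.2 -0.4 -0. ]
0.15 [0.5 0.8 0. ]
0.07 [ 0.5 -0.2  0.5]
0.02 [ 1.  -0.3  0.4]
0.0 [-0.1 -0.5 -0.4] 42.67067699153858
-0.7 [-1.2  0.3  4.7] 42.472772197279994
-1.4 [-3.4 -1.1  9.9] 42.311231655499164
-2.1 [-5.9 -0.3 14.2] 42.14387172315605
-2.8 [-8.5 -0.2 19.2] 41.99513490676106
38.9833
```

The touch height matches the shut contact measured at the start (42.5), so the lid is shut. Now push the hold-down arm's ball over.

Run:
```python
from h import *
e=np.array(state()['eef_pos']); move_straight(e+[0,0,170],v=250)
move_straight(case([0,-212,212]),v=300); move_straight(case([0,-212,122]),v=200); print(F(),state()['clock'])
for y in(-185,-165,-150,-138,-126,-116,-106,-98):
    move_straight(case([0,y,126 if y>-150 else 122]),v=60); print(y,F())
    if np.linalg.norm(F())>20: break
dwell(.5)
move_straight(case([0,-150,126]),v=150); move_straight(case([0,-150,220]),v=250); move_straight(case([-160,-150,220]),v=300)
dwell(.5)
b=snapshot("scene"); t=snapshot("top"); w=snapshot("wrist"); print(state()['clock'],F())
o=np.zeros((600,800,3),np.uint8)
o[:300,:400]=cv2.resize(b[160:280,290:450],(400,300),interpolation=cv2.INTER_CUBIC)
o[:300,400:]=cv2.resize(t[130:235,230:370],(400,300),interpolation=cv2.INTER_CUBIC)
o[300:,:480]=cv2.resize(w,(480,300))
o[300:,480:]=cv2.resize(b[220:310,150:246],(320,300))
save('w10',o)
```

```text
[ 0.7 -0.6  0.2] 41.3833
-185 [-1.1 -0.1 -0.3]
-165 [-0.3  0.2  0.4]
-150 [ 1.1 -0.6  0.2]
-138 [-0.6 -1.1  0.2]
-126 [ 0.6 -0.1  0. ]
-116 [ 0.7 -0.5 -0.7]
-106 [-0.2 -0.7  0.5]
-98 [0.3 0.  0.8]
47.35 [-0.7  0.2  0.7]
```

View pics/w10.png

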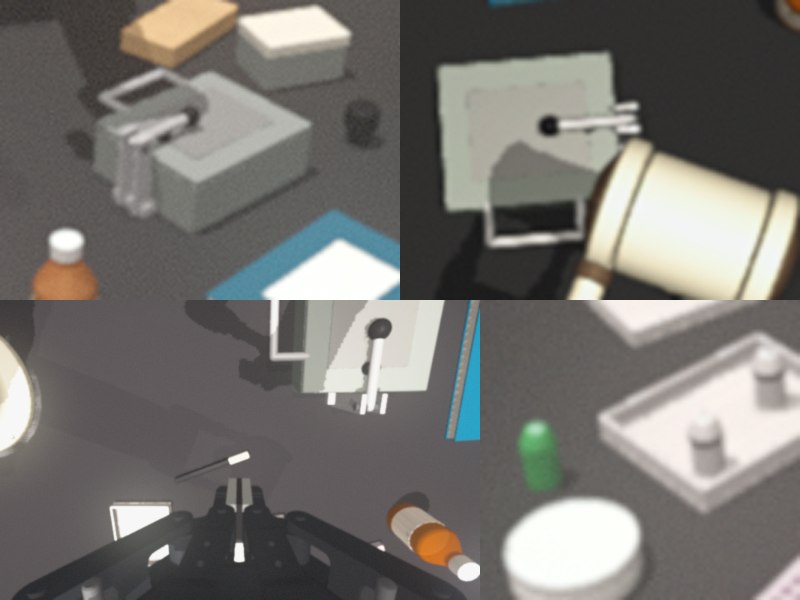

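The last picture shows the lid shut and the hold-down arm lying across it (top crop, ball at (550,125)). Both barrels stand upright in the tray, and the green look-alike, dishes and bottle are in place. One numeric check of the ball position, then hand in.

Run:
```python
from h import *
c=calibration("top")
for a in(0,.1,.3): print(a,np.round(proj(c,case([0,-112+87*np.cos(a),85+87*np.sin(a)])),1),'seen 282.5 173.8')
sign_off(); print(state()['clock'])
```

```text
0 [282.7 173.4] seen 282.5 173.8
0.1 [282.6 172.9] seen 282.5 173.8
0.3 [283.2 171.8] seen 282.5 173.8
the job is handed in; nothing more can be done
the job is handed in; nothing more can be done
```

The job is done and handed in; the clock read 47.35 s at my last reading, within the 72 s limit. I opened the lid and took the barrel out of the near row's +y pocket. It now stands upright in the +y half of the 130 x 160 mm tray. Then I shut the lid and swung the hold-down arm over onto it.

**Last checks:**
- **Lid:** the fingers touched the bar at a reported height of 42.5 mm, the same as before opening, so the lid is fully shut.
- **Hold-down arm:** its ball was seen at pixel (282.5, 173.8). The prediction for lying flat is (282.7, 173.4).
- **Tray:** both barrels stand upright, and the bystanders in view had not moved.

**What disagreed or went wrong:**
- **Finger length:** the real fingertips sit about 27 mm behind the reported TCP. My first grip closed above the bar without holding it; I found the offset by touch and corrected for it.
- **Opening the lid:** at about 1.0 rad the outward force rose to about 26 N, probably from a fingertip on the lid's edge. I backed off and pushed the bar the rest of the way with closed fingers.
- **Gap reading:** the finger gap read about 2 mm less than the size of the parts held.
- **Not rechecked:** I did not look at the parts left in the case again after taking the barrel out.

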